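Charge the sample mill and hold its bayonet lid half-way

TASK

With the scraper block from the steel tray, wipe the four rock chips along the mill's trough into its well, touching them with nothing but the block, and put the block back in the tray. Then fit the lid with the two lugs into the well through its notches until its flange is flush on the deck, turn it clockwise from above half-way to its lock (about 45 degrees, bar towards the long black mark) without pushing the lock catch, and finish while still gripping it there. Leave the other things where they are.

Things in the scene. Friction and masses are not known exactly. Their poses are not given: they have to be found in the camera images.
- mill: Low bench mill, fixed: white housing, bare metal deck 90 above the bench, x from -150 to 135, 130 wide. Origin on the bench under it; x along the trough to the well, y across, z up. The well's centre is at x = 70, y = 0. Turn stops under the deck bar any anticlockwise turn of a lid from the notches.
- trough (a point): Middle of the trough's open outer end, on the deck (mill x = -150, y = 0). The trough is flat deck from here along mill x for 186, between two fences with inner faces 44 apart, 14 high, 6 thick; its far end opens on the well. Chips lie 55 or more from this end.
- well (a point): Centre of the round well's mouth, at deck top height; axes as mill. Well diameter 66, 62 deep. Two square notches in its edge at +y and -y, 21 wide, reach 43 from the centre: the bayonet slots. Deck plate 6 thick, hollow below.
- half_mark (a point): Long black mark on the deck 53 from the well's centre, midway between mill +x and +y: the half-way position (45 degrees clockwise of the +y notch). A shorter mark near +x shows the lock.
- catch (a joint): Spring catch under the deck at the well's +x side: 0 at rest; a lid lug turned too far pushes it outwards (m, up to 0.005; 2 N to start, about 4.5 N fully pushed). A lug first touches it about 67 degrees clockwise from the notches; the click comes near 88 degrees.
- lid: Steel bayonet lid, 54 high, 0.25 kg, upright on the bench. Origin: centre of underside. Plug diameter 62, 15 high; two lugs along +y and -y, 15 wide, reaching 39.5 from the axis, 2 to 7 high; flange diameter 76, 15 to 20 high; black grip bar 16 thick (x), 56 long (y, over the lugs), 20 to 54 high. A half turn about z makes no difference.
- lid_seat (a point): Lid axis at the flange's underside, 15 above the lid's origin; axes as lid. Level with well when the lid is seated, its lugs then 2 below the deck plate. The plug has 2 of play all round in the well.
- scraper: White plastic scraper block standing upright in the tray, 0.14 kg. Origin: centre of its underside. Foot 24 (x) by 34 (y), 32 high; above it a grip 18 (x) by 34 (y) from 32 to 82 high. Its wide faces (+x and -x) do the pushing.
- tray: Shallow stainless tray, fixed, 170 (x) by 150 (y), 16 high, 3 thick walls and floor. Origin: centre of its underside. The scraper stands towards its +y side, forceps lie on its -y side.
- chip0: Grey rock chip, about 15 to 19 long and 11 to 14 high, 11 g, lying in the mill's trough. Origin: centre of its underside.
- chip1: Grey rock chip, about 15 to 19 long and 11 to 14 high, 11 g, lying in the mill's trough. Origin: centre of its underside.
- chip2: Grey rock chip, about 15 to 19 long and 11 to 14 high, 11 g, lying in the mill's trough. Origin: centre of its underside.
- chip3: Grey rock chip, about 15 to 19 long and 11 to 14 high, 11 g, lying in the mill's trough. Origin: centre of its underside.
- forceps: Steel forceps, 95 x 20 x 5, lying in the tray: a bystander. Origin: centre of its underside.
- plain_lid: Another steel lid, round and plain, flange diameter 72, with a round black knob of diameter 26 and no lugs, 39 high: a bystander, it does not fit. Origin: centre of its underside.
- beaker: Open glass beaker, diameter 66, height 85: a bystander. Origin: centre of its underside.
- dish: Shallow white ceramic bowl, diameter 90, height 20: a bystander. Origin: centre of its underside.
- jar: Closed jar, diameter 70, height 85: a bystander. Origin: centre of its underside.
Not all that is in view belongs to the job. Of the things like the tray, leave any that is purple; of the rest the smaller one is meant.

How it is judged:
By the outcome, as a careful person would: the job done as asked, in the order asked, and still so for the second after the job is handed in, while the arm keeps its last pose, push and grip.
It also fails if it takes over 72 s, if anything falls off the work surface, if the arm or the gripper's body presses on something with over 40 N, if the wrist force passes 120 N, or if a joint passes its speed limit or range.

ROBOT

A 7-joint arm with a two-finger parallel gripper is mounted at the origin on the work surface. World frame = base frame: x ahead of the robot, y to its left, z up, the work surface at z = 0. Lengths are in m, angles in degrees, forces in N, time in s.
With the tool pointing down it reaches from about 0.4 to 0.875 m from the base axis. Payload 6.5 kg.
Tool frame: the origin (TCP) lies between the finger pads; the fingertips stand 8 mm ahead of it and the grasp point (between the pads) lies 11 mm behind it; z points along the fingers, y is the line along which they close (so a half turn about z gives the same grasp; the last joint's range is limited). The gripper opens to 85 mm and grips with 20 to 120 N. Pads are 22 mm wide; open, the fingers measure 114 mm over their backs; the gripper's body (76 mm by 85 mm) begins 54 mm behind the grasp point. The pads swing forward as they close: fully open they stand 13 mm farther back than shut.
Start: joints at [-70.714, 30.733, -0.252, 88.115, 0.149, 61.152, -4.079], TCP at [0.255, 0.598, 0.239] pointing down, gripper open.
Joint ranges: [-154.64, 154.64], [-21.42, 123.67], [-72.66, 72.17], [13.99, 137.28], [-74.86, 254.86], [10.95, 109.41], [-158.01, 158.01]. Speed limits (degrees/s): [136.94, 136.94, 180, 180, 180, 180, 180].

INTERFACE

Orientations are given as [roll, pitch, yaw] about the fixed x, y, z axes, in that order (R = Rz(yaw) Ry(pitch) Rx(roll)).
In Python, from workcell import ctrl gives the robot as it stands.
- The arm moves only by the tool servo_tool, never from a script. Its argument "series" is a list of rows, each an object of numbers: "jaw": the closure, from 0 (fully open) to 1 (shut); "tx", "ty", "tz": the shift along the tool's x, y, z scaled (see below); "ax", "ay", "az": the turn, a rotation vector about the tool's x, y, z scaled (see below). In form: [{"jaw": .., "tx": .., "ty": .., "tz": .., "ax": .., "ay": .., "az": ..}, ...]. A call has 1 to 10 rows; each row is the pose to reach, as a shift and turn from the pose commanded when the call began, along the tool's axes at that moment; what a row does not reach only later rows make up. The controller multiplies each number of a shift by 100 mm and each number of a turn by pi/2 rad. A row lasts 1/8 s, in which the tool goes at most 62.5 mm and 10.7 degrees, less where a joint would pass 70% of its speed; a pose out of reach is approached as far as the arm can. A call with a number of a shift or a turn outside -1 to 1 is refused whole. A call with a gripper value outside its range is refused whole. The fingers move at their own pace and stop on an object; "squeeze" is the grip in N (left out, the last holds). Time passes only in rows, so rows that repeat a pose let the fingers close. It gives the time, the measured TCP pose, the force, the opening and the grip force at its end, in the units of the state.
- ctrl.state(): the state, without advancing time (a new reading comes with each control period).
- ctrl.get_image(name): name is "scene" or "top" or "wrist"; returns the picture (420x560x3 uint8, red, green, blue); there is no depth.
- ctrl.get_calibration(name): a dict with "fovy" (degrees; the focal length in pixels is half the picture's height over the tangent of half this angle, whatever the lens; pixels are square), "cx", "cy" (the principal point, pixels), "eye" and "orientation" of the camera in the world. Camera axes: x right, y down, z forward; pixel columns grow to the right and rows downward; lengths in m; the calibration is good to about 2 mm. A picture is of the moment at which its call begins: read the wrist's pose just before it. get_calibration takes no time and is no camera call; for the wrist camera it gives the pose at the moment of the call.
- ctrl.close_job(): hands the job in; it is judged then, once.
Trained networks look in the newest picture that a camera, given by its name, has taken for a name from the list of things; names that differ only in an ending like _2 or _b are one class to them, and where a whole thing is asked for, a point or a joint stands for the part that bears it (a point fixed in the world has none). Each returns a list of dicts, best first, with "score" (0 to 1); they miss things now and then, are a little off and sometimes report something else, mostly with a low value. They report only what shows in the picture. A call takes as long as a camera call. They do not tell look-alikes from the thing itself.
- ctrl.masks_of(camera, target): "region" (420x560 bool, what is visible of it) and "location" ([row, column] in pixels, amid what is visible of it).
The state is a dict: "time": time; "joint_pos": joint angles; "qvel": joint speeds; "joint_torque": joint torques, N m; "position": TCP position; "eef_rot": TCP orientation; "force": force on the tool from outside, world axes, zero at the start; "torque": the same for the moment, N m; "width": finger opening in m; "finger_force": force on a finger pad.
Only numpy, scipy, OpenCV 4.12 (cv2) and the standard library are available. Lean on these libraries where they do the work, as an engineer would, in place of code of your own. Each camera call takes 0.05 s, during which the arm holds its last target. There are 200 camera calls.

## Working session

There is one attempt and no reset: what is moved stays moved. The work goes in short steps, Python scripts to look and compute and a tool call to move; the robot and the scene stay as the last step left them, time stands still between calls to the robot, and variables do not carry over. Pictures are saved under pics/ and viewed, at most 10 in all, crops included, and the job is handed in when it is done.

Besides the shell and the picture viewer there is one more tool, called after "Call:" in YAML: its name, and indented under it one key for each argument. servo_tool: Moves the arm, as the interface text tells. Its arguments: {"type":"object","properties":{"series":{"type":"array"},"squeeze":{"type":"number"}},"required":["series"]}

```bash
mkdir -p pics; python3 - <<'E'
from workcell import ctrl
import cv2,numpy as np
print(ctrl.state())
ims=[]
for c in ("top","scene","wrist"):
    im=ctrl.get_image(c); cv2.imwrite(f"pics/{c}0.png",im[:,:,::-1]); ims.append(im)
    k=ctrl.get_calibration(c); print(c,k)
    if c!="wrist":
        for t in ("mill","tray","scraper","lid","plain_lid","chip0","forceps","beaker","dish","jar"):
            r=ctrl.masks_of(c,t)
            print(t,[(round(d["score"],2),[int(v) for v in d["location"]],int(d["region"].sum())) for d in r])
E
```

```text
{'time': 0.0, 'joint_pos': array([-70.71472962,  30.77829476,  -0.2547544 ,  88.17005948,
         0.14802494,  61.15418036,  -4.07952753]), 'qvel': array([-0.12963314,  0.03189482,  0.03762913,  0.02377519,  0.04862374,
       -0.01861653, -0.04838977]), 'joint_torque': array([ 3.97245076e-04, -5.83406925e+01,  1.04883324e+00, -2.59098405e+01,
        1.23230531e-02,  9.67777509e-03, -5.50159214e-06]), 'position': array([0.25455421, 0.59740026, 0.23840835]), 'eef_rot': array([-1.79897996e+02,  6.44157055e-03,  1.56925729e+02]), 'force': array([-0.12555506,  0.40636616,  0.81381721]), 'torque': array([-0.00516225, -0.00880174,  0.00624923]), 'finger_force': 0.0, 'width': 0.0856818959888525}
top {'fovy': 49.409471339793015, 'cx': 281.835701077829, 'cy': 208.5641132011232, 'eye': array([0.33270629, 0.14947266, 1.56329602]), 'orientation': array([-175.22921404,   -0.41662068,  -89.53045137])}
mill [(0.81, [203, 324], 3539)]
tray [(0.92, [296, 224], 3979), (0.87, [238, 128], 2373), (0.7, [210, 221], 2085)]
scraper []
lid [(0.68, [173, 413], 363)]
plain_lid [(0.69, [216, 419], 359), (0.69
[... 306 characters left out ...]
384,   -0.59594038,   34.67536724])}
mill [(0.59, [258, 249], 5984), (0.41, [271, 346], 825), (0.36, [187, 313], 266)]
tray [(0.94, [194, 305], 1414), (0.74, [139, 331], 1275), (0.67, [166, 234], 2772), (0.39, [273, 347], 740)]
scraper [(0.74, [186, 316], 294)]
lid [(0.59, [377, 210], 932)]
plain_lid [(0.91, [351, 152], 693)]
chip0 [(0.71, [195, 290], 121)]
forceps [(0.53, [201, 299], 64)]
beaker [(0.94, [273, 345], 808)]
dish [(0.59, [238, 355], 503)]
jar [(0.69, [331, 299], 1028)]
wrist {'fovy': 59.84607694623759, 'cx': 272.74723463785296, 'cy': 203.02920846649423, 'eye': array([0.19183831, 0.62585332, 0.37290689]), 'orientation': array([ 1.63969504e+02, -4.63169015e-02,  6.69443910e+01])}
```

View pics/top0.png

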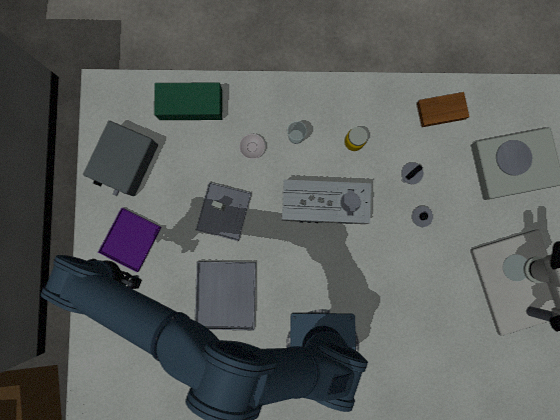

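View pics/scene0.png

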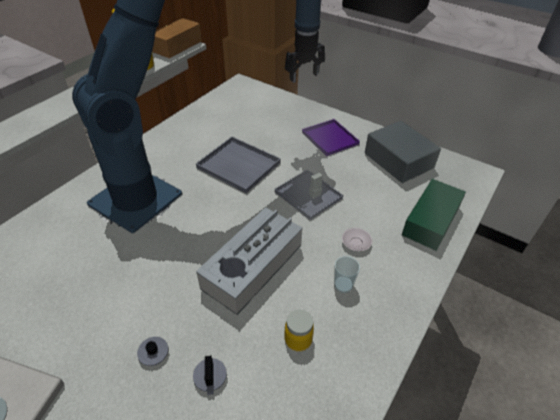

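Top view: three tray-like things at (row,col) (238,128) purple, (296,224) larger grey and empty, (210,221) smaller grey holding scraper and forceps. The last is the tray meant. Lids are at (173,413), with a bar so the lugged one, and (216,419), with a round knob so the plain one. The mill is at (203,324). I'll confirm with an enlarged crop and compute poses.

```bash
cat > h.py <<'E'
from workcell import ctrl
import cv2,numpy as np
from scipy.spatial.transform import Rotation as Ro
def cal(c):
    k=ctrl.get_calibration(c); f=210/np.tan(np.radians(k["fovy"]/2))
    return dict(f=f,c=np.array([k["cx"],k["cy"]]),eye=np.array(k["eye"]),R=Ro.from_euler("xyz",k["orientation"],degrees=True).as_matrix())
def back(k,uv,z):
    uv=np.atleast_2d(uv).astype(float)
    d=np.c_[(uv-k["c"])/k["f"],np.ones(len(uv))]@k["R"].T
    return k["eye"]+d*((z-k["eye"][2])/d[:,2])[:,None]
def proj(k,p):
    q=(np.atleast_2d(p)-k["eye"])@k["R"]; return q[:,:2]/q[:,2:]*k["f"]+k["c"]
def rect(k,mask,z):
    # minAreaRect of largest blob on plane z: centre (mm), sides (mm), direction of long side (deg)
    cs=max(cv2.findContours(mask.astype(np.uint8),0,2)[0],key=cv2.contourArea)[:,0]
    p=back(k,cs,z)[:,:2]*1000
    b=cv2.boxPoints(cv2.minAreaRect(p.astype(np.float32))); e=[b[1]-b[0],b[2]-b[1]]; n=[np.linalg.norm(x) for x in e]
    l=e[int(np.argmax(n))]; return b.mean(0).round(1),np.round(n,1),round(np.degrees(np.arctan2(l[1],l[0]))%180,1)
def go(x,y,z,yaw=None):
    """from measured pose to target TCP (m), tool down at yaw: units of the move"""
    s=ctrl.state(); R=Ro.from_euler("xyz",s["eef_rot"],degrees=True)
    d=R.inv().apply(np.array([x,y,z])-s["position"])*10
    a=np.zeros(3)
    if yaw is not None:
        a=(R.inv()*Ro.from_euler("xyz",[180,0,yaw],degrees=True)).as_rotvec()/(np.pi/2)
    print("t",round(s["time"],2),"pos",s["position"].round(4),"rot",s["eef_rot"].round(2),"w",round(s["width"],4),"shift",d.round(4),"turn",a.round(4))
E
python3 - <<'E'
from h import *
im=cv2.imread("pics/top0.png"); sc=cv2.imread("pics/scene0.png")
A=cv2.resize(im[145:245,190:450],None,fx=3,fy=3,interpolation=cv2.INTER_CUBIC)
B=cv2.resize(sc[160:310,190:350],None,fx=2,fy=2,interpolation=cv2.INTER_CUBIC)
C=cv2.resize(sc[330:400,130:240],None,fx=2,fy=2,interpolation=cv2.INTER_CUBIC)
out=np.zeros((600,780,3),np.uint8); out[:300]=A; out[300:600,:320]=B; out[300:440,330:550]=C
cv2.imwrite("pics/crop0.png",out)
ctrl.get_image("top"); k=cal("top")
for t,z in (("mill",.09),("tray",.016),("lid",.02),("plain_lid",.02),("beaker",.04),("jar",.08),("dish",.02)):
    for d in ctrl.masks_of("top",t): print(t,round(d["score"],2),[int(v) for v in d["location"]],rect(k,d["region"],z))
ctrl.get_image("scene"); k=cal("scene")
for t,z in (("scraper",.045),("lid",.027),("dish",.01),("chip0",.095)):
    for d in ctrl.masks_of("scene",t): print(t,round(d["score"],2),back(k,d["location"][::-1],z).round(3))
E
```

```text
mill 0.8 [204, 327] (array([478.6,  -3.4], dtype=float32), array([139.3, 285.4], dtype=float32), np.float32(88.6))
mill 0.3 [146, 250] (array([660.6, 240.8], dtype=float32), array([81.9, 79.8], dtype=float32), np.float32(90.6))
tray 0.78 [238, 127] (array([353.2, 653.4], dtype=float32), array([174.4, 153.3], dtype=float32), np.float32(154.7))
tray 0.7 [175, 410] (array([ 588.4, -302.9], dtype=float32), array([75.9, 76.2], dtype=float32), np.float32(0.5))
tray 0.67 [296, 224] (array([169.1, 328.6], dtype=float32), array([204.4, 228.1], dtype=float32), np.float32(0.5))
tray 0.57 [209, 223] (array([452.5, 338.2], dtype=float32), array([173.9, 155. ], dtype=float32), np.float32(166.5))
tray 0.21 [203, 323] (array([485.9, -10.8], dtype=float32), array([144.4, 299.4], dtype=float32), np.float32(88.0))
lid 0.9 [174, 410] (array([ 587.7, -303.4], dtype=float32), array([72.4, 69.1], dtype=float32), np.float32(90.5))
plain_lid 0.6 [216, 421] (array([ 442.2, -335.2], dtype=float32), array([65.1, 64.7], dtype=float32), np.float32(90.5))
plain_lid 0.38 [199, 324] (array([488. , -10.6], dtype=float32), array([145.6, 299.4], dtype=float32), np.float32(89.2))
beaker 0.57 [129, 296] (array([721.4,  93.4], dtype=float32), array([61.2, 76.1], dtype=float32), np.float32(0.4))
jar 0.96 [137, 354] (array([ 690.5, -101.2], dtype=float32), array([83.4, 65.6], dtype=float32), np.float32(135.6))
jar 0.23 [202, 324] (array([480.4,  -3.1], dtype=float32), array([136.7, 286. ], dtype=float32), np.float32(88.5))
dish 0.8 [146, 253] (array([677.1, 244.3], dtype=float32), array([83.1, 85.7], dtype=float32), np.float32(46.0))
scraper 0.77 [[0.466 0.35  0.045]]
scraper 0.53 [[ 0.475 -0.017  0.045]]
lid 0.65 [[ 0.593 -0.314  0.027]]
lid 0.27 [[0.465 0.313 0.027]]
lid 0.22 [[ 0.462 -0.009  0.027]]
dish 0.83 [[0.677 0.258 0.01 ]]
```

View pics/crop0.png

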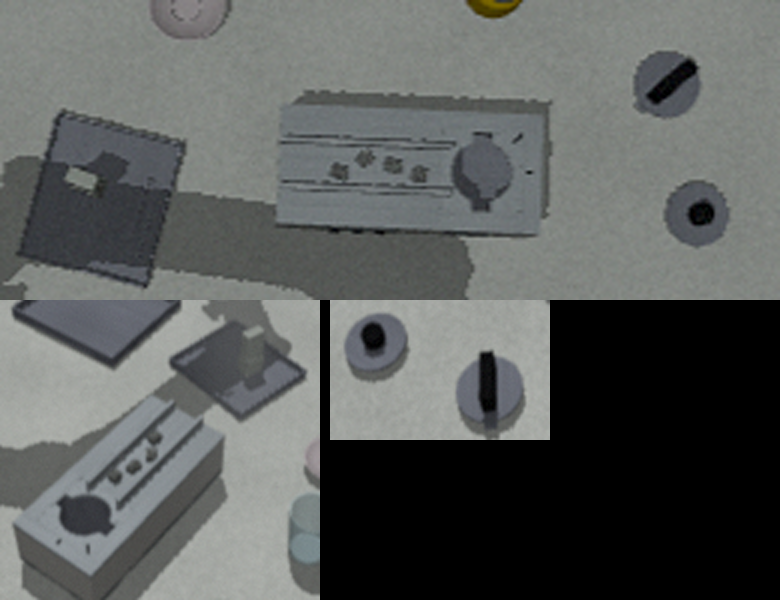

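The crop confirms it: the small grey tray (top 221,210) holds the white block and the forceps, the bar lid is at (413,173), and the mill's marks are towards world +x/-y, so mill x ≈ world -y. Moving to look at the scraper from near.

Call:
servo_tool:
  series:
    - {"jaw":0,"tx":-0.5,"ty":-0.25}
    - {"jaw":0,"tx":-0.98,"ty":-0.48}
    - {"jaw":0,"tx":-0.98,"ty":-0.48}

```text
invalid input
```

Call:
servo_tool:
  series:
    - {"jaw":0,"tx":-0.5,"ty":-0.25}
    - {"jaw":0,"tx":-0.98,"ty":-0.48}
    - {"jaw":0,"tx":-0.98,"ty":-0.48}

```text
invalid input
```

Call:
servo_tool:
  series:
    - {"jaw":0,"tx":-0.4,"ty":-0.2}
    - {"jaw":0,"tx":-0.8,"ty":-0.4}
    - {"jaw":0,"tx":-0.8,"ty":-0.4}
    - {"jaw":0,"tx":-0.8,"ty":-0.4}

```text
invalid input
```

```bash
python3 - <<'E'
from h import *
k=cal("wrist"); im=ctrl.get_image("wrist"); cv2.imwrite("pics/w1.png",im[:,:,::-1]); go(.466,.35,.2)
for t,z in (("scraper",.085),("tray",.016),("forceps",.006)):
    for d in ctrl.masks_of("wrist",t): print(t,round(d["score"],2),[int(v) for v in d["location"]],rect(k,d["region"],z))
E
```

```text
t 1.85 pos [0.2548 0.598  0.2393] rot [180.     0.   156.92] w 0.0853 shift [-2.915  -1.4536  0.3929] turn [0. 0. 0.]
tray 0.98 [356, 175] (array([413.7, 404.1], dtype=float32), array([86.9, 57.3], dtype=float32), np.float32(167.5))
tray 0.84 [197, 44] (array([205.8, 396.7], dtype=float32), array([278.6, 140.6], dtype=float32), np.float32(145.3))
tray 0.75 [222, 352] (array([351.2, 655.6], dtype=float32), array([171.2, 150. ], dtype=float32), np.float32(154.0))
```

View pics/w1.png

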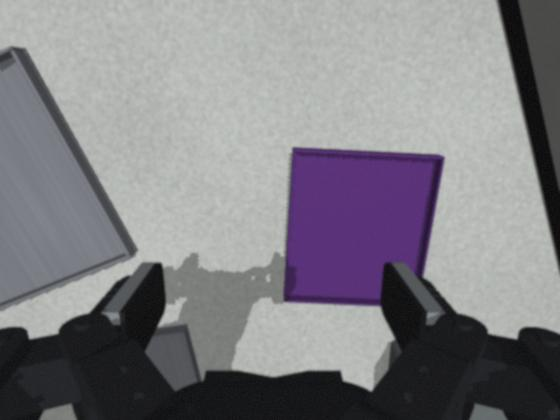

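The wrist picture shows only the purple tray and the larger one (start pose); the moves were refused because all keys are needed.

Call:
servo_tool:
  series:
    - {"jaw":0,"tx":-0.5,"ty":-0.25,"tz":0,"ax":0,"ay":0,"az":0}
    - {"jaw":0,"tx":-0.98,"ty":-0.48,"tz":0,"ax":0,"ay":0,"az":0}
  squeeze: 40

```text
time: 2.25
position: [0.3268, 0.5145, 0.2392]
eef_rot: [180.0, 0.0, 157.0]
force: [1.1, 0.4, -0.4]
width: 0.0854
finger_force: 0.0
```

Call:
servo_tool:
  series:
    - {"jaw":0,"tx":-0.5,"ty":-0.25,"tz":0,"ax":0,"ay":0,"az":0}
    - {"jaw":0,"tx":-0.98,"ty":-0.48,"tz":0,"ax":0,"ay":0,"az":0}

```text
time: 2.5
position: [0.3987, 0.4313, 0.2395]
eef_rot: [180.0, 0.0, 156.9]
force: [0.7, -0.3, -0.2]
width: 0.0855
finger_force: 0.0
```

Call:
servo_tool:
  series:
    - {"jaw":0,"tx":-0.4,"ty":-0.2,"tz":0,"ax":0,"ay":0,"az":0}
    - {"jaw":0,"tx":-0.8,"ty":-0.4,"tz":0,"ax":0,"ay":0,"az":0}
    - {"jaw":0,"tx":-0.8,"ty":-0.4,"tz":0,"ax":0,"ay":0,"az":0}
    - {"jaw":0,"tx":-0.8,"ty":-0.4,"tz":0,"ax":0,"ay":0,"az":0}

```text
time: 3.0
position: [0.4549, 0.3654, 0.2394]
eef_rot: [180.0, -0.0, 156.9]
force: [-0.6, 0.4, 0.3]
width: 0.0855
finger_force: 0.0
```

```bash
python3 - <<'E'
from h import *
k=cal("wrist"); im=ctrl.get_image("wrist"); cv2.imwrite("pics/w1.png",im[:,:,::-1]); go(.466,.35,.2)
for t,z in (("scraper",.085),("tray",.016),("forceps",.006)):
    for d in ctrl.masks_of("wrist",t): print(t,round(d["score"],2),[int(v) for v in d["location"]],rect(k,d["region"],z))
E
```

```text
t 3.05 pos [0.4545 0.3659 0.2393] rot [ 1.7997e+02 -5.0000e-02  1.5702e+02] w 0.0849 shift [-0.1687 -0.1018  0.393 ] turn [0. 0. 0.]
scraper 0.59 [200, 264] (array([459.3, 356.1], dtype=float32), array([36.3, 33.1], dtype=float32), np.float32(157.0))
tray 0.93 [19, 499] (array([409.1, 603.4], dtype=float32), array([ 33.2, 117.8], dtype=float32), np.float32(67.0))
tray 0.91 [15, 85] (array([279.7, 282.7], dtype=float32), array([ 45.8, 139.7], dtype=float32), np.float32(67.0))
tray 0.73 [162, 246] (array([451. , 339.6], dtype=float32), array([169.5, 149.9], dtype=float32), np.float32(166.0))
forceps 0.7 [165, 198] (array([429.5, 292.5], dtype=float32), array([91.8, 22.6], dtype=float32), np.float32(163.0))
```

View pics/w1.png

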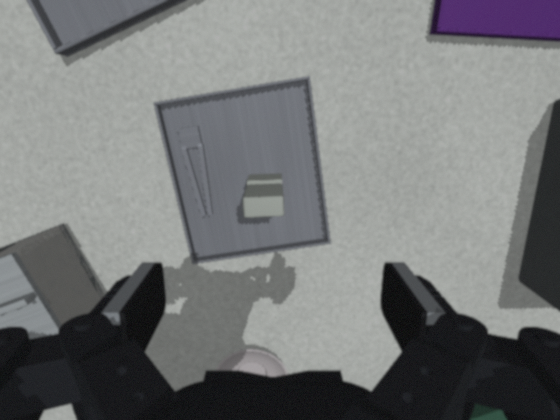

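Wrist view: the small tray is centred at (245,168), forceps on its left (198,170), and the scraper's bright top face at (264,205), nearly aligned with image axes.

```bash
python3 - <<'E'
from h import *
k=cal("wrist"); im=cv2.imread("pics/w1.png"); g=cv2.cvtColor(im,cv2.COLOR_BGR2GRAY)
s=np.zeros_like(g); s[170:225,235:295]=g[170:225,235:295]
print(g[176:222:4,264])
for th in (140,155,170):
    m=s>th; n,l,st,c=cv2.connectedComponentsWithStats(m.astype(np.uint8)); i=l[206,264]
    print(th,i,rect(k,l==i,.085) if i else 0, st[i])
E
```

```text
[ 94 127 111  93  95 119 154 152 149 149 113  79]
140 2 (array([467. , 353.7], dtype=float32), array([15. , 30.6], dtype=float32), np.float32(69.4)) [245 197  38  19 654]
155 0 0 [     0      0    560    420 235200]
170 0 0 [     0      0    560    420 235200]
```

```bash
python3 -c "
from h import *
go(.467,.3535,.052,159.2)"
```

```text
t 3.2 pos [0.4544 0.3659 0.2393] rot [ 1.7999e+02 -3.0000e-02  1.5705e+02] w 0.0859 shift [-0.165  -0.0656  1.8726] turn [ 0.0001 -0.0003 -0.0238]
```

Call:
servo_tool:
  series:
    - {"jaw":0,"tx":-0.165,"ty":-0.065,"tz":0.4,"ax":0,"ay":0,"az":-0.024}
    - {"jaw":0,"tx":-0.165,"ty":-0.065,"tz":0.95,"ax":0,"ay":0,"az":-0.024}
    - {"jaw":0,"tx":-0.165,"ty":-0.065,"tz":0.95,"ax":0,"ay":0,"az":-0.024}

```text
time: 3.58
position: [0.4649, 0.3508, 0.1408]
eef_rot: [-179.6, -0.3, 159.2]
force: [-0.3, -0.1, -0.1]
width: 0.0852
finger_force: 0.0
```

Call:
servo_tool:
  series:
    - {"jaw":0,"tx":0,"ty":0,"tz":0.5,"ax":0,"ay":0,"az":0}
    - {"jaw":0,"tx":0,"ty":0,"tz":0.92,"ax":0,"ay":0,"az":0}
    - {"jaw":0.5,"tx":0,"ty":0,"tz":0.92,"ax":0,"ay":0,"az":0}
    - {"jaw":1,"tx":0,"ty":0,"tz":0.92,"ax":0,"ay":0,"az":0}
    - {"jaw":1,"tx":0,"ty":0,"tz":0.92,"ax":0,"ay":0,"az":0}
    - {"jaw":1,"tx":0,"ty":0,"tz":0.92,"ax":0,"ay":0,"az":0}

```text
time: 4.32
position: [0.4694, 0.3534, 0.0548]
eef_rot: [179.8, 0.1, 159.1]
force: [-0.7, -0.4, 8.5]
width: 0.0332
finger_force: 47.5
```

```bash
python3 - <<'E'
from h import *
k=cal("wrist"); im=ctrl.get_image("wrist"); cv2.imwrite("pics/w2.png",im[:,:,::-1]); go(.47,.11,.3,88.6); print(ctrl.state()["finger_force"])
E
```

```text
t 4.38 pos [0.4694 0.3534 0.0548] rot [1.7981e+02 1.0000e-01 1.5908e+02] w 0.0338 shift [-0.879  -2.2629 -2.4583] turn [ 2.600e-03 -3.000e-04  7.831e-01]
47.49897301197052
```

Call:
servo_tool:
  series:
    - {"jaw":1,"tx":0,"ty":0,"tz":-0.2,"ax":0,"ay":0,"az":0}
    - {"jaw":1,"tx":0,"ty":0,"tz":-0.6,"ax":0,"ay":0,"az":0}
    - {"jaw":1,"tx":0,"ty":0,"tz":-1,"ax":0,"ay":0,"az":0}

```text
time: 4.75
position: [0.4681, 0.3522, 0.1549]
eef_rot: [180.0, 0.0, 159.1]
force: [0.3, 0.2, -1.9]
width: 0.0333
finger_force: 46.4
```

Call:
servo_tool:
  series:
    - {"jaw":1,"tx":0,"ty":-0.1,"tz":-0.5,"ax":0,"ay":0,"az":0.1}
    - {"jaw":1,"tx":0,"ty":-0.3,"tz":-1,"ax":0,"ay":0,"az":0.21}
    - {"jaw":1,"tx":-0.2,"ty":-0.6,"tz":-1,"ax":0,"ay":0,"az":0.32}
    - {"jaw":1,"tx":-0.3,"ty":-1,"tz":-1,"ax":0,"ay":0,"az":0.43}
    - {"jaw":1,"tx":-0.3,"ty":-1,"tz":-1,"ax":0,"ay":0,"az":0.54}
    - {"jaw":1,"tx":-0.3,"ty":-1,"tz":-1,"ax":0,"ay":0,"az":0.65}
    - {"jaw":1,"tx":-0.3,"ty":-1,"tz":-1,"ax":0,"ay":0,"az":0.76}
    - {"jaw":1,"tx":-0.3,"ty":-1,"tz":-1,"ax":0,"ay":0,"az":0.783}

```text
time: 5.75
position: [0.4602, 0.2482, 0.2535]
eef_rot: [180.0, -0.1, 88.6]
force: [0.5, 0.3, -2.4]
width: 0.0333
finger_force: 46.5
```

Call:
servo_tool:
  series:
    - {"jaw":1,"tx":-0.5,"ty":0,"tz":-0.3,"ax":0,"ay":0,"az":0}
    - {"jaw":1,"tx":-1,"ty":0,"tz":-0.5,"ax":0,"ay":0,"az":0}

```text
time: 6.0
position: [0.458, 0.1472, 0.304]
eef_rot: [179.9, -0.0, 88.9]
force: [0.4, 0.5, -1.0]
width: 0.0333
finger_force: 46.3
```

Call:
servo_tool:
  series:
    - {"jaw":1,"tx":-0.5,"ty":0,"tz":0,"ax":0,"ay":0,"az":0}
    - {"jaw":1,"tx":-1,"ty":0,"tz":0,"ax":0,"ay":0,"az":0}

```text
time: 6.25
position: [0.4553, 0.0466, 0.3034]
eef_rot: [179.9, -0.1, 88.8]
force: [-0.3, -1.2, -1.5]
width: 0.0336
finger_force: 46.4
```

Call:
servo_tool:
  series:
    - {"jaw":1,"tx":-0.5,"ty":0,"tz":0,"ax":0,"ay":0,"az":0}
    - {"jaw":1,"tx":-1,"ty":0,"tz":0,"ax":0,"ay":0,"az":0}
    - {"jaw":1,"tx":-1,"ty":0,"tz":0,"ax":0,"ay":0,"az":0}
    - {"jaw":1,"tx":-1,"ty":0,"tz":0,"ax":0,"ay":0,"az":0}

```text
time: 6.75
position: [0.4531, -0.0512, 0.3027]
eef_rot: [180.0, -0.1, 88.7]
force: [0.1, -0.2, -2.0]
width: 0.0335
finger_force: 46.4
```

```bash
python3 - <<'E'
from h import *
k=cal("wrist"); im=ctrl.get_image("wrist"); cv2.imwrite("pics/w3.png",im[:,:,::-1]); go(.478,-.06,.3,88.6); s=ctrl.state(); print(s["force"],s["joint_pos"])
np.save("k3.npy",k,allow_pickle=True)
for t,z in (("mill",.09),("chip0",.096),("scraper",.2)):
    for d in ctrl.masks_of("wrist",t): print(t,round(d["score"],2),[int(v) for v in d["location"]],rect(k,d["region"],z))
E
```

```text
t 6.8 pos [ 0.4531 -0.0506  0.3026] rot [ 1.7999e+02 -5.0000e-02  8.8770e+01] w 0.0334 shift [-0.089   0.2507  0.0256] turn [ 0.0002 -0.0006  0.0019]
[ 0.75438587  0.35007999 -1.89202078] [-28.15263894   7.33836057  31.97032571 113.40143273  -4.51777504
  60.42837547   4.61151456]
mill 0.82 [111, 309] (array([480.6, -22.4], dtype=float32), array([130. , 245.8], dtype=float32), np.float32(88.1))
chip0 0.95 [34, 294] (array([476.4,  72.6], dtype=float32), array([14.3, 19.4], dtype=float32), np.float32(74.0))
chip0 0.89 [64, 311] (array([490.9,  45. ], dtype=float32), array([16.3, 15.3], dtype=float32), np.float32(124.9))
chip0 0.8 [103, 304] (array([484. ,  14.8], dtype=float32), array([13.2, 18.9], dtype=float32), np.float32(74.5))
chip0 0.66 [138, 290] (array([474. , -12.8], dtype=float32), array([15.2, 15.6], dtype=float32), np.float32(75.7))
scraper 0.7 [279, 272] (array([ 453.3, -102.3], dtype=float32), array([74.8, 99.8], dtype=float32), np.float32(88.8))
```

View pics/w3.png

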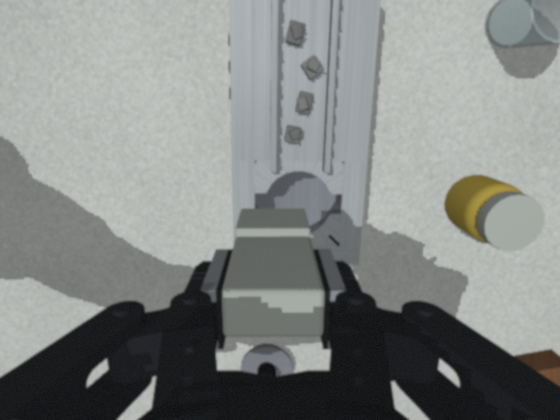

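The wrist picture shows the block held squarely, the trough above it with four chips at (294,34), (311,64), (304,103), (290,138), the well at (298,200) and notches at (260,202) and (336,204).

```bash
python3 - <<'E'
from h import *
k=np.load("k3.npy",allow_pickle=True).item()
g=cv2.cvtColor(cv2.imread("pics/w3.png"),cv2.COLOR_BGR2GRAY)
for r0,r1 in ((0,12),(150,168)):
    print(r0,g[r0:r1,225:390].mean(0).astype(int).tolist())
b=lambda *p:(back(k,p,.09)[:,:2]*1000).round(1).tolist()
print("notches",b((255,202),(341,204)))
print("fence feet ends",b((276,173),(328,173)))
m=(g[170:232,250:350]<95); 
print(g[203,240:352].tolist()); print(g[165:215,300].tolist())
E
```

```text
0 [185, 184, 182, 180, 177, 176, 176, 176, 176, 175, 173, 173, 175, 174, 174, 174, 174, 174, 173, 174, 176, 177, 177, 177, 177, 175, 171, 168, 166, 168, 171, 172, 172, 173, 173, 173, 173, 173, 175, 176, 176, 174, 172, 171, 169, 163, 155, 159, 167, 169, 168, 165, 156, 138, 123, 116, 117, 126, 143, 156, 164, 168, 170, 172, 172, 170, 168, 166, 167, 169, 170, 167, 166, 166, 168, 169, 170, 171, 170, 169, 169, 170, 171, 170, 168, 165, 164, 162, 162, 163, 163, 165, 167, 169, 170, 170, 169, 168, 168, 167, 165, 163, 163, 163, 154, 129, 112, 127, 153, 165, 166, 164, 159, 147, 129, 116, 120, 135, 153, 162, 166, 167, 166, 163, 160, 160, 162, 163, 163, 163, 162, 163, 164, 165, 163, 162, 161, 161, 161, 161, 161, 162, 162, 161, 161, 160, 161, 162, 161, 160, 159, 160, 163, 163, 161, 159, 161, 166, 171, 175, 178, 182, 184, 186, 187]
150 [182, 181, 181, 182, 182, 180, 173, 166, 162, 162, 161, 159, 158, 160, 161, 162, 161, 159, 159, 160, 161, 162, 161, 159, 158, 157, 156, 156, 157, 155, 155, 157, 160, 161, 162, 162, 162, 161, 160, 159, 158, 158, 158, 157, 155, 153, 153, 154, 154, 154, 146, 128, 113, 11
[... 725 characters left out ...]
01, 85, 82, 83, 84, 83, 84, 86, 83, 84, 84, 84, 86, 86, 86, 81, 85, 86, 90, 99, 113, 122, 122, 123, 124, 125, 126, 126, 126, 128, 128, 128, 128, 129, 129, 127, 126, 127, 126, 127, 128, 129, 130, 127, 129, 129, 130, 130, 130, 129, 129, 130, 129, 128, 130, 132, 132, 132, 129, 132, 133, 131, 132, 130, 130, 128, 128, 127, 126, 127, 126, 127, 125, 127, 127, 131, 128, 122, 109, 92, 82, 76, 73, 70, 74, 89, 121, 145, 160, 162, 163, 160, 160, 161, 163, 163, 165]
[164, 163, 164, 165, 161, 149, 126, 99, 89, 88, 87, 87, 89, 88, 94, 107, 122, 125, 126, 129, 127, 127, 128, 129, 128, 127, 129, 129, 129, 128, 127, 128, 127, 127, 129, 128, 128, 128, 129, 129, 130, 129, 126, 116, 105, 101, 100, 100, 100, 101]
```

```bash
python3 - <<'E'
from h import *
k=np.load("k3.npy",allow_pickle=True).item()
b=lambda *p:(back(k,p,.09)[:,:2]*1000).round(1)
for r,(l,i,j,e) in ((6,(229.2,282.5,330,381.5)),(159,(231.5,281.3,322,366.5))):
    q=b((l,r),(i,r),(j,r),(e,r)); print(q.tolist(), (q[0]+q[3])/2,(q[1]+q[2])/2)
m=[b((282.5,6),(330,6)).mean(0),b((281.3,159),(322,159)).mean(0)]
print(np.degrees(np.arctan2(*(m[1]-m[0])[::-1])))
E
```

```text
[[420.9, 96.4], [466.4, 95.4], [507.1, 94.5], [551.1, 93.6]] [486.  95.] [486.75  94.95]
[[415.8, -35.1], [463.3, -36.1], [502.2, -37.0], [544.7, -37.9]] [480.25 -36.5 ] [482.75 -36.55]
-91.74230016614263
```

Call:
servo_tool:
  series:
    - {"jaw":1,"tx":0.5,"ty":0.2,"tz":0,"ax":0,"ay":0,"az":0.01}
    - {"jaw":1,"tx":0.9,"ty":0.3,"tz":0.2,"ax":0,"ay":0,"az":0.01}

```text
time: 7.2
position: [0.4871, 0.0402, 0.2833]
eef_rot: [179.8, -0.1, 87.8]
force: [0.4, -0.5, -1.4]
width: 0.0338
finger_force: 46.5
```

Call:
servo_tool:
  series:
    - {"jaw":1,"tx":0.5,"ty":0,"tz":0.3,"ax":0,"ay":0,"az":0}
    - {"jaw":1,"tx":0.78,"ty":0,"tz":0.7,"ax":0,"ay":0,"az":0}
    - {"jaw":1,"tx":0.78,"ty":0,"tz":0.8,"ax":0,"ay":0,"az":0}
    - {"jaw":1,"tx":0.78,"ty":0,"tz":0.8,"ax":0,"ay":0,"az":0}

```text
time: 7.7
position: [0.488, 0.115, 0.202]
eef_rot: [-179.9, 0.1, 87.7]
force: [0.4, 0.0, -1.1]
width: 0.0335
finger_force: 46.3
```

```bash
python3 - <<'E'
from h import *
go(.4868,.1174,.1435,87.8)
E
```

```text
t 7.7 pos [0.488 0.115 0.202] rot [-1.7994e+02  7.0000e-02  8.7740e+01] w 0.0335 shift [ 0.0242 -0.0126  0.5846] turn [-0.0007  0.0007 -0.0006]
```

Call:
servo_tool:
  series:
    - {"jaw":1,"tx":0.025,"ty":-0.012,"tz":0.3,"ax":0,"ay":0,"az":0}
    - {"jaw":1,"tx":0.025,"ty":-0.012,"tz":0.55,"ax":0,"ay":0,"az":0}
    - {"jaw":1,"tx":0.025,"ty":-0.012,"tz":0.575,"ax":0,"ay":0,"az":0}
    - {"jaw":1,"tx":0.025,"ty":-0.012,"tz":0.58,"ax":0,"ay":0,"az":0}
    - {"jaw":1,"tx":0.025,"ty":-0.012,"tz":0.58,"ax":0,"ay":0,"az":0}

```text
time: 8.32
position: [0.4883, 0.1179, 0.1456]
eef_rot: [179.9, -0.1, 87.7]
force: [0.4, -0.2, -1.3]
width: 0.0335
finger_force: 46.4
```

```bash
python3 - <<'E'
from h import *
ctrl.get_image("scene"); 
k=cal("scene")
im=ctrl.get_image("scene"); w=ctrl.get_image("wrist")
out=np.zeros((420,760,3),np.uint8); out[:,:420]=cv2.resize(im[180:320,190:330],None,fx=3,fy=3,interpolation=cv2.INTER_CUBIC)[:,:420]; out[:,420:]=w[:,110:450]
cv2.imwrite("pics/c4.png",out[:,:,::-1])
go(.4868,.1174,.1435,87.8); print(ctrl.state()["force"])
E
```

```text
t 8.47 pos [0.4878 0.1181 0.145 ] rot [ 1.7993e+02 -3.0000e-02  8.7710e+01] w 0.0336 shift [-0.007  -0.0094  0.0152] turn [ 0.0008 -0.0004 -0.001 ]
[ 0.14419642 -0.27437408 -1.8091514 ]
```

View pics/c4.png

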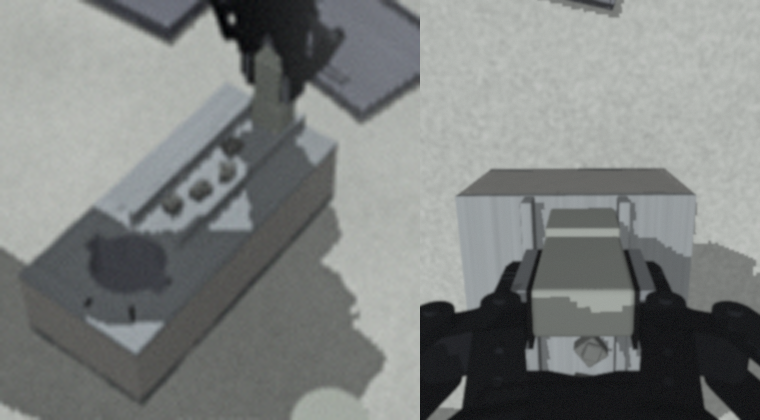

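The block stands in the trough behind all four chips, about 2 mm off centre towards +x; correcting that and pushing.

Call:
servo_tool:
  series:
    - {"jaw":1,"tx":-0.05,"ty":-0.018,"tz":0.01,"ax":0,"ay":0,"az":0}
    - {"jaw":1,"tx":-0.15,"ty":-0.018,"tz":0.01,"ax":0,"ay":0,"az":0}
    - {"jaw":1,"tx":-0.25,"ty":-0.018,"tz":0.01,"ax":0,"ay":0,"az":0}
    - {"jaw":1,"tx":-0.35,"ty":-0.018,"tz":0.01,"ax":0,"ay":0,"az":0}
    - {"jaw":1,"tx":-0.45,"ty":-0.018,"tz":0.01,"ax":0,"ay":0,"az":0}
    - {"jaw":1,"tx":-0.55,"ty":-0.018,"tz":0.01,"ax":0,"ay":0,"az":0}
    - {"jaw":1,"tx":-0.65,"ty":-0.018,"tz":0.01,"ax":0,"ay":0,"az":0}
    - {"jaw":1,"tx":-0.75,"ty":-0.018,"tz":0.01,"ax":0,"ay":0,"az":0}
    - {"jaw":1,"tx":-0.85,"ty":-0.018,"tz":0.01,"ax":0,"ay":0,"az":0}
    - {"jaw":1,"tx":-0.95,"ty":-0.018,"tz":0.01,"ax":0,"ay":0,"az":0}

```text
time: 9.72
position: [0.4817, 0.0224, 0.1433]
eef_rot: [180.0, -0.0, 87.7]
force: [0.2, -0.0, -2.3]
width: 0.0337
finger_force: 46.4
```

```bash
python3 - <<'E'
from h import *
go(.4795,-.0565,.1435,87.8); print(ctrl.state()["force"])
k=cal("scene"); im=ctrl.get_image("scene"); cv2.imwrite("pics/s5.png",im[:,:,::-1])
for d in ctrl.masks_of("scene","chip0"): print(round(d["score"],2),d["location"],back(k,d["location"][::-1],.096)[:,:2].round(3))
E
```

```text
t 9.72 pos [0.4817 0.0224 0.1433] rot [180.    -0.    87.72] w 0.0337 shift [-0.7896  0.0097 -0.0018] turn [ 0.     -0.     -0.0009]
[ 0.21750762 -0.04627238 -2.31923   ]
0.66 [236.5, 254.4] [[0.467 0.027]]
0.26 [265.3, 245.1] [[ 0.505 -0.063]]
```

Call:
servo_tool:
  series:
    - {"jaw":1,"tx":-0.1,"ty":0.005,"tz":0,"ax":0,"ay":0,"az":0}
    - {"jaw":1,"tx":-0.2,"ty":0.008,"tz":0,"ax":0,"ay":0,"az":0}
    - {"jaw":1,"tx":-0.3,"ty":0.01,"tz":0,"ax":0,"ay":0,"az":0}
    - {"jaw":1,"tx":-0.4,"ty":0.01,"tz":0,"ax":0,"ay":0,"az":0}
    - {"jaw":1,"tx":-0.5,"ty":0.01,"tz":0,"ax":0,"ay":0,"az":0}
    - {"jaw":1,"tx":-0.6,"ty":0.01,"tz":0,"ax":0,"ay":0,"az":0}
    - {"jaw":1,"tx":-0.7,"ty":0.01,"tz":0,"ax":0,"ay":0,"az":0}
    - {"jaw":1,"tx":-0.8,"ty":0.01,"tz":0,"ax":0,"ay":0,"az":0}
    - {"jaw":1,"tx":-0.9,"ty":0.01,"tz":0,"ax":0,"ay":0,"az":0}
    - {"jaw":1,"tx":-0.9,"ty":0.01,"tz":0,"ax":0,"ay":0,"az":0}

```text
time: 11.08
position: [0.479, -0.0679, 0.1433]
eef_rot: [180.0, 0.0, 87.6]
force: [-0.6, 0.5, -1.7]
width: 0.0335
finger_force: 46.4
```

Call:
servo_tool:
  series:
    - {"jaw":1,"tx":0,"ty":0,"tz":-0.4,"ax":0,"ay":0,"az":0}
    - {"jaw":1,"tx":0.4,"ty":0,"tz":-1,"ax":0,"ay":0,"az":0}
    - {"jaw":1,"tx":1,"ty":0,"tz":-1,"ax":0,"ay":0,"az":0}

```text
time: 11.45
position: [0.4854, 0.0291, 0.2465]
eef_rot: [179.6, -0.1, 87.4]
force: [1.6, 0.2, -2.2]
width: 0.0338
finger_force: 46.6
```

```bash
python3 - <<'E'
from h import *
k=cal("wrist"); w=ctrl.get_image("wrist"); go(.47,.25,.25,159)
for d in ctrl.masks_of("wrist","chip0"): print("w",round(d["score"],2),d["location"],back(k,d["location"][::-1],.096)[:,:2].round(3))
k=cal("scene"); im=ctrl.get_image("scene")
for d in ctrl.masks_of("scene","chip0"): print(round(d["score"],2),d["location"],back(k,d["location"][::-1],.096)[:,:2].round(3))
out=np.zeros((420,800,3),np.uint8); out[:,:420]=cv2.resize(im[200:340,180:320],None,fx=3,fy=3,interpolation=cv2.INTER_CUBIC); out[:,420:]=w[:,90:470]
cv2.imwrite("pics/c6.png",out[:,:,::-1])
E
```

```text
t 11.5 pos [0.4847 0.0411 0.2455] rot [179.73  -0.38  88.19] w 0.0335 shift [ 2.0838 -0.2129 -0.0317] turn [ 0.0052 -0.0019 -0.7868]
```

View pics/c6.png

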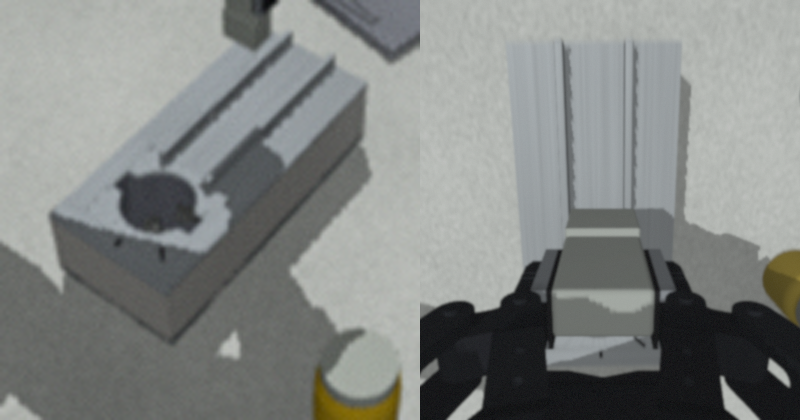

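The trough is empty and the chips are in the well (dark lumps at about (157,225) in the left crop). Carrying the block back to the tray.

Call:
servo_tool:
  series:
    - {"jaw":1,"tx":0.5,"ty":-0.05,"tz":0,"ax":0,"ay":0,"az":-0.1}
    - {"jaw":1,"tx":1,"ty":-0.1,"tz":0,"ax":0,"ay":0,"az":-0.21}

```text
time: 11.9
position: [0.4768, 0.1294, 0.2425]
eef_rot: [-180.0, 0.0, 106.7]
force: [0.5, 0.3, -1.5]
width: 0.0335
finger_force: 46.5
```

Call:
servo_tool:
  series:
    - {"jaw":1,"tx":0.5,"ty":0.3,"tz":0,"ax":0,"ay":0,"az":-0.1}
    - {"jaw":1,"tx":0.9,"ty":0.4,"tz":0,"ax":0,"ay":0,"az":-0.21}

```text
time: 12.15
position: [0.4902, 0.2288, 0.2424]
eef_rot: [-180.0, 0.0, 125.8]
force: [-0.3, -0.2, -1.7]
width: 0.0333
finger_force: 46.5
```

Call:
servo_tool:
  series:
    - {"jaw":1,"tx":0.4,"ty":0.5,"tz":0,"ax":0,"ay":0,"az":-0.1}
    - {"jaw":1,"tx":0.72,"ty":0.8,"tz":0,"ax":0,"ay":0,"az":-0.21}
    - {"jaw":1,"tx":0.72,"ty":0.8,"tz":0,"ax":0,"ay":0,"az":-0.32}
    - {"jaw":1,"tx":0.72,"ty":0.8,"tz":0,"ax":0,"ay":0,"az":-0.37}
    - {"jaw":1,"tx":0.72,"ty":0.8,"tz":0,"ax":0,"ay":0,"az":-0.37}

```text
time: 12.78
position: [0.5133, 0.3311, 0.242]
eef_rot: [-179.9, -0.0, 158.7]
force: [0.6, -0.1, -1.3]
width: 0.0337
finger_force: 46.5
```

```bash
python3 -c "
from h import *
go(.468,.3525,.0560,159.1)"
```

```text
t 12.78 pos [0.5133 0.3311 0.242 ] rot [-1.7990e+02 -3.0000e-02  1.5866e+02] w 0.0337 shift [0.4989 0.0377 1.8601] turn [-0.0011 -0.0003 -0.0049]
```

Call:
servo_tool:
  series:
    - {"jaw":1,"tx":0.5,"ty":0.038,"tz":0.3,"ax":0,"ay":0,"az":-0.005}
    - {"jaw":1,"tx":0.5,"ty":0.038,"tz":0.7,"ax":0,"ay":0,"az":-0.005}
    - {"jaw":1,"tx":0.5,"ty":0.038,"tz":1,"ax":0,"ay":0,"az":-0.005}

```text
time: 13.15
position: [0.467, 0.3535, 0.1413]
eef_rot: [-179.9, -0.0, 159.1]
force: [0.3, -0.8, -1.8]
width: 0.0335
finger_force: 46.5
```

Call:
servo_tool:
  series:
    - {"jaw":1,"tx":0,"ty":0,"tz":0.4,"ax":0,"ay":0,"az":0}
    - {"jaw":1,"tx":0,"ty":0,"tz":0.7,"ax":0,"ay":0,"az":0}
    - {"jaw":1,"tx":0,"ty":0,"tz":0.84,"ax":0,"ay":0,"az":0}
    - {"jaw":1,"tx":0,"ty":0,"tz":0.86,"ax":0,"ay":0,"az":0}
    - {"jaw":1,"tx":0,"ty":0,"tz":0.86,"ax":0,"ay":0,"az":0}

```text
time: 13.78
position: [0.4684, 0.3547, 0.0579]
eef_rot: [179.9, 0.1, 159.2]
force: [-0.4, -0.0, -0.1]
width: 0.0333
finger_force: 46.5
```

```bash
python3 -c "
from h import *
go(.468,.3525,.0545,159.1); print(ctrl.state()['force'])"
```

```text
t 13.78 pos [0.4684 0.3547 0.0579] rot [1.7992e+02 5.0000e-02 1.5922e+02] w 0.0333 shift [-0.0042 -0.0224  0.0336] turn [0.0009 0.0006 0.0014]
[-0.4039561  -0.04457234 -0.12823197]
```

Call:
servo_tool:
  series:
    - {"jaw":1,"tx":0,"ty":0,"tz":0.02,"ax":0,"ay":0,"az":0}
    - {"jaw":1,"tx":0,"ty":0,"tz":0.03,"ax":0,"ay":0,"az":0}
    - {"jaw":1,"tx":0,"ty":0,"tz":0.03,"ax":0,"ay":0,"az":0}

```text
time: 14.15
position: [0.468, 0.3547, 0.0548]
eef_rot: [179.9, 0.0, 159.3]
force: [-1.2, -1.2, 4.3]
width: 0.0334
finger_force: 47.2
```

Call:
servo_tool:
  series:
    - {"jaw":0.5,"tx":0,"ty":0,"tz":0,"ax":0,"ay":0,"az":0}
    - {"jaw":0,"tx":0,"ty":0,"tz":0,"ax":0,"ay":0,"az":0}
    - {"jaw":0,"tx":0,"ty":0,"tz":0,"ax":0,"ay":0,"az":0}
    - {"jaw":0,"tx":0,"ty":0,"tz":0,"ax":0,"ay":0,"az":0}

```text
time: 14.65
position: [0.4676, 0.3544, 0.0538]
eef_rot: [-180.0, -0.0, 159.3]
force: [0.4, -0.6, 0.0]
width: 0.0852
finger_force: 0.0
```

Call:
servo_tool:
  series:
    - {"jaw":0,"tx":0,"ty":0,"tz":-0.4,"ax":0,"ay":0,"az":0}
    - {"jaw":0,"tx":0,"ty":0,"tz":-1,"ax":0,"ay":0,"az":0}

```text
time: 14.9
position: [0.4664, 0.3535, 0.1534]
eef_rot: [-179.8, -0.1, 159.3]
force: [0.5, 0.2, 0.2]
width: 0.0854
finger_force: 0.0
```

Call:
servo_tool:
  series:
    - {"jaw":0,"tx":0,"ty":-0.3,"tz":-0.6,"ax":0,"ay":0,"az":0}
    - {"jaw":0,"tx":-0.3,"ty":-1,"tz":-1,"ax":0,"ay":0,"az":0}

```text
time: 15.15
position: [0.4595, 0.2761, 0.2436]
eef_rot: [179.7, 0.1, 159.5]
force: [1.2, -0.3, -0.4]
width: 0.0857
finger_force: 0.0
```

```bash
python3 - <<'E'
from h import *
im=ctrl.get_image("scene"); k=cal("scene"); cv2.imwrite("pics/s7.png",im[:,:,::-1])
for t in ("scraper","lid","chip0","forceps"):
  for d in ctrl.masks_of("scene",t): print(t,round(d["score"],2),d["location"],d["region"].sum(),back(k,d["location"][::-1],.045)[:,:2].round(3))
go(.588,-.303,.25)
E
```

```text
scraper 0.64 [184.1, 314.2] 289 [[0.463 0.35 ]]
scraper 0.47 [260.0, 249.5] 5964 [[ 0.479 -0.013]]
scraper 0.47 [198.5, 294.0] 126 [[0.446 0.257]]
lid 0.76 [373.7, 209.0] 916 [[ 0.596 -0.313]]
chip0 0.27 [258.5, 251.8] 5957 [[ 0.481 -0.006]]
forceps 0.62 [197.4, 294.3] 135 [[0.444 0.262]]
forceps 0.61 [259.4, 249.1] 5751 [[ 0.477 -0.012]]
t 15.4 pos [0.4593 0.2742 0.2404] rot [ 1.7998e+02 -2.0000e-02  1.5925e+02] w 0.0855 shift [-3.2487 -4.9414 -0.0988] turn [0. 0. 0.]
```

Call:
servo_tool:
  series:
    - {"jaw":0,"tx":-0.2,"ty":-0.5,"tz":0,"ax":0,"ay":0,"az":0}
    - {"jaw":0,"tx":-0.43,"ty":-1,"tz":0,"ax":0,"ay":0,"az":0}

```text
time: 15.65
position: [0.4636, 0.1656, 0.2393]
eef_rot: [-179.9, -0.1, 159.5]
force: [0.4, -1.1, 0.1]
width: 0.0858
finger_force: 0.0
```

Call:
servo_tool:
  series:
    - {"jaw":0,"tx":-0.2,"ty":-0.5,"tz":0,"ax":0,"ay":0,"az":0}
    - {"jaw":0,"tx":-0.43,"ty":-1,"tz":0,"ax":0,"ay":0,"az":0}

```text
time: 15.9
position: [0.4687, 0.0562, 0.2395]
eef_rot: [-180.0, -0.1, 159.4]
force: [1.3, -0.6, 0.4]
width: 0.085
finger_force: 0.0
```

Call:
servo_tool:
  series:
    - {"jaw":0,"tx":-0.2,"ty":-0.5,"tz":0,"ax":0,"ay":0,"az":0}
    - {"jaw":0,"tx":-0.43,"ty":-1,"tz":0,"ax":0,"ay":0,"az":0}
    - {"jaw":0,"tx":-0.53,"ty":-1,"tz":0,"ax":0,"ay":0,"az":0}
    - {"jaw":0,"tx":-0.53,"ty":-1,"tz":0,"ax":0,"ay":0,"az":0}

```text
time: 16.4
position: [0.4838, -0.0545, 0.2397]
eef_rot: [-180.0, -0.1, 159.3]
force: [0.5, 1.2, -0.2]
width: 0.0855
finger_force: 0.0
```

```bash
python3 - <<'E'
from h import *
k=cal("wrist"); w=ctrl.get_image("wrist"); cv2.imwrite("pics/w8.png",w[:,:,::-1]); np.save("k8.npy",k,allow_pickle=True)
go(.588,-.303,.25,141)
c=proj(k,[.479,-.08,.09])[0]; print(c)
for d in ctrl.masks_of("wrist","chip0"): print("chip",round(d["score"],2),d["location"],d["region"].sum(),back(k,d["location"][::-1],.04)[:,:2].round(3))
u,v=[int(x) for x in c]; u0,v0=max(u-95,0),max(v-70,0)
cv2.imwrite("pics/c8.png",cv2.resize(w[v0:v0+140,u0:u0+190],None,fx=4,fy=4,interpolation=cv2.INTER_CUBIC)[:,:,::-1]); print(u0,v0)
E
```

```text
t 16.45 pos [ 0.4834 -0.0538  0.2397] rot [ 1.8000e+02 -9.0000e-02  1.5942e+02] w 0.0855 shift [-1.8549 -1.9648 -0.1055] turn [-2.000e-04 -1.000e-03  2.046e-01]
[239.40886691 193.47146766]
chip 0.6 [212.7, 257.8] 242 [[ 0.513 -0.08 ]]
144 123
```

View pics/c8.png

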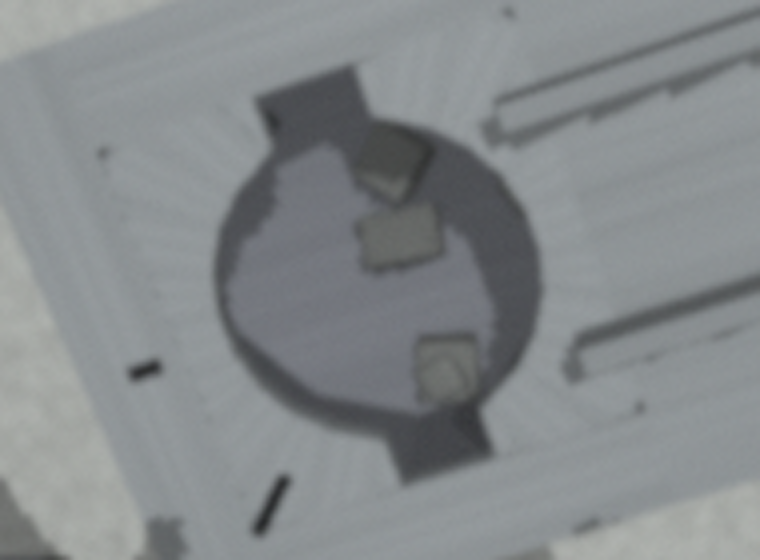

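Well picture: chips lie on the well floor at about (395,160), (400,237) and (445,370), the last possibly two stacked; deck and trough are clear. Notches at (305,82) and (448,470), long half-way mark at (272,505).

```bash
python3 - <<'E'
from h import *
k=np.load("k8.npy",allow_pickle=True).item()
f=lambda *p: back(k,(np.array(p)+.5)/4-.5+[144,123],.09)[:,:2]*1000
n=f((257,98),(353,66),(404,484),(493,455)); print(n.round(1))
t=n[:2].mean(0);b=n[2:].mean(0); d=b-t; print("notch mid",(t+b)/2,np.linalg.norm(d),np.degrees(np.arctan2(d[1],d[0])))
# well rim dark blob
g=cv2.cvtColor(cv2.imread("pics/c8.png"),cv2.COLOR_BGR2GRAY)
pts=[(215,275),(541,280),(232,215),(535,230),(505,175),(240,345),(285,400),(520,345),(340,430)]
w=f(*pts); A=np.c_[2*w,np.ones(len(w))]; s=np.linalg.lstsq(A,(w**2).sum(1),rcond=None)[0]; print("circle",s[:2],np.sqrt(s[2]+s[0]**2+s[1]**2))
h=f((272,505),(145,370)); c=(t+b)/2; print("marks",h, [np.degrees(np.arctan2(*(q-c)[::-1])) for q in h],[np.linalg.norm(q-c) for q in h])
# fences
print("fences",f((498,103),(760,12),(575,345),(760,285)).round(1))
E
```

```text
[[436.1 -88.9]
 [436.9 -69.2]
 [520.6 -92.2]
 [521.1 -72.5]]
notch mid [478.67419056 -80.69347608] 84.39921735828162 -2.2246483768954284
circle [478.03212687 -80.36726442] 32.375741056228215
marks [[ 515.22178645 -119.80464661]
 [ 478.78194518 -132.28502412]] [np.float64(-46.9406321554113), np.float64(-89.88033163469379)] [np.float64(53.529528548357696), np.float64(51.591660571392616)]
fences [[453.4 -45.6]
 [454.8   7.2]
 [504.7 -48.4]
 [506.   -9.4]]
```

Call:
servo_tool:
  series:
    - {"jaw":0,"tx":-0.45,"ty":-0.45,"tz":0,"ax":0,"ay":0,"az":0.1}
    - {"jaw":0,"tx":-0.9,"ty":-0.95,"tz":0,"ax":0,"ay":0,"az":0.2}
    - {"jaw":0,"tx":-0.9,"ty":-0.95,"tz":0,"ax":0,"ay":0,"az":0.205}

```text
time: 16.88
position: [0.5345, -0.1797, 0.2404]
eef_rot: [-179.9, 0.1, 140.5]
force: [-0.0, 0.6, 0.2]
width: 0.0852
finger_force: 0.0
```

```bash
python3 - <<'E'
from h import *
k=cal("wrist"); w=ctrl.get_image("wrist"); cv2.imwrite("pics/w9.png",w[:,:,::-1])
go(.588,-.303,.24,141); print(proj(k,[[.4785,-.0806,.09]]))
for d in ctrl.masks_of("wrist","chip0"): print("chip",round(d["score"],2),d["location"],d["region"].sum(),back(k,d["location"][::-1],.04)[:,:2].round(3))
for d in ctrl.masks_of("wrist","lid"): print("lid",round(d["score"],2),d["location"],d["region"].sum(),rect(k,d["region"],.02))
E
```

```text
t 16.93 pos [ 0.5343 -0.1777  0.2401] rot [-1.7994e+02  1.0000e-02  1.4071e+02] w 0.0852 shift [-1.2092 -0.6296  0.0019] turn [-0.0006  0.0001 -0.0032]
[[327.93183108  44.36601084]]
chip 0.75 [55.7, 320.6] 397 [[ 0.481 -0.081]]
chip 0.71 [86.2, 347.5] 238 [[ 0.516 -0.078]]
chip 0.68 [38.8, 309.7] 370 [[ 0.465 -0.08 ]]
chip 0.63 [29.7, 349.8] 387 [[ 0.48 -0.05]]
lid 0.93 [278.3, 213.3] 3844 (array([ 586.9, -307.3], dtype=float32), array([76. , 84.1], dtype=float32), np.float32(88.7))
lid 0.52 [39.9, 310.2] 364 (array([463. , -73.8], dtype=float32), array([16.7, 17.2], dtype=float32), np.float32(44.0))
```

All four chips are seen inside the well from this side. On to the lid.

Call:
servo_tool:
  series:
    - {"jaw":0,"tx":-0.5,"ty":-0.3,"tz":0,"ax":0,"ay":0,"az":0}
    - {"jaw":0,"tx":-1,"ty":-0.63,"tz":0,"ax":0,"ay":0,"az":0}

```text
time: 17.27
position: [0.5732, -0.2856, 0.2406]
eef_rot: [179.9, -0.1, 141.2]
force: [0.3, 0.1, -0.7]
width: 0.0854
finger_force: 0.0
```

Call:
servo_tool:
  series:
    - {"jaw":0,"tx":-0.2,"ty":0,"tz":0.2,"ax":0,"ay":0,"az":0}
    - {"jaw":0,"tx":-0.2,"ty":0,"tz":0.4,"ax":0,"ay":0,"az":0}
    - {"jaw":0,"tx":-0.2,"ty":0,"tz":0.4,"ax":0,"ay":0,"az":0}
    - {"jaw":0,"tx":-0.2,"ty":0,"tz":0.4,"ax":0,"ay":0,"az":0}

```text
time: 17.77
position: [0.5872, -0.2995, 0.201]
eef_rot: [180.0, -0.0, 140.9]
force: [-0.5, -0.4, -0.2]
width: 0.0856
finger_force: 0.0
```

```bash
python3 - <<'E'
from h import *
k=cal("wrist"); w=ctrl.get_image("wrist"); cv2.imwrite("pics/w10.png",w[:,:,::-1]); np.save("k10.npy",k,allow_pickle=True)
go(.588,-.303,.24,141)
L=[d for d in ctrl.masks_of("wrist","lid")]
for d in L: print("lid",round(d["score"],2),d["location"],d["region"].sum(),rect(k,d["region"],.02))
g=cv2.cvtColor(w,cv2.COLOR_RGB2GRAY); u,v=proj(k,[.588,-.304,.03])[0].astype(int); print(u,v)
win=np.zeros_like(g); win[v-60:v+60,u-60:u+60]=1
for th in (35,45,60):
    m=((g<th)&(win>0)).astype(np.uint8); n,l,st,c=cv2.connectedComponentsWithStats(m)
    for i in range(1,n):
        if st[i][4]>150: print(th,st[i],c[i].round(1),rect(k,l==i,.054),rect(k,l==i,.054)[2])
E
```

```text
t 17.82 pos [ 0.5873 -0.3001  0.2015] rot [1.7995e+02 4.0000e-02 1.4090e+02] w 0.0854 shift [-0.0239 -0.0182 -0.3847] turn [ 0.0005  0.0005 -0.0011]
lid 0.79 [179.5, 266.7] 5672 (array([ 587.4, -304.9], dtype=float32), array([75.3, 74.6], dtype=float32), np.float32(96.4))
267 186
35 [ 253  154   28   71 1210] [266.4 188.6] (array([ 585.3, -302.5], dtype=float32), array([57.2, 14. ], dtype=float32), np.float32(130.9)) 130.9
45 [ 253  153   28   72 1284] [266.5 188.4] (array([ 585.4, -302.4], dtype=float32), array([58. , 14.7], dtype=float32), np.float32(131.6)) 131.6
60 [ 252  153   30   73 1395] [266.3 188.4] (array([ 585.4, -302.4], dtype=float32), array([58.8, 15.9], dtype=float32), np.float32(131.1)) 131.1
```

Call:
servo_tool:
  series:
    - {"jaw":0,"tx":-0.022,"ty":-0.032,"tz":0.4,"ax":0,"ay":0,"az":0.1}
    - {"jaw":0,"tx":-0.022,"ty":-0.032,"tz":0.8,"ax":0,"ay":0,"az":0.109}
    - {"jaw":0,"tx":-0.022,"ty":-0.032,"tz":0.8,"ax":0,"ay":0,"az":0.109}
    - {"jaw":0,"tx":-0.022,"ty":-0.032,"tz":0.8,"ax":0,"ay":0,"az":0.109}
  squeeze: 60

```text
time: 18.38
position: [0.5877, -0.3056, 0.1226]
eef_rot: [179.9, 0.1, 131.0]
force: [0.6, 0.3, 0.6]
width: 0.0852
finger_force: 0.0
```

```bash
python3 -c "
from h import *
go(.587,-.304,.033,131.1)"
```

```text
t 18.38 pos [ 0.5877 -0.3056  0.1226] rot [1.7994e+02 1.4000e-01 1.3103e+02] w 0.0852 shift [0.0191 0.0043 0.8957] turn [ 0.0007  0.0015 -0.0007]
```

Call:
servo_tool:
  series:
    - {"jaw":0,"tx":0.012,"ty":0.003,"tz":0.4,"ax":0,"ay":0,"az":0}
    - {"jaw":0,"tx":0.012,"ty":0.003,"tz":0.75,"ax":0,"ay":0,"az":0}
    - {"jaw":0,"tx":0.012,"ty":0.003,"tz":0.89,"ax":0,"ay":0,"az":0}
    - {"jaw":0.5,"tx":0.012,"ty":0.003,"tz":0.89,"ax":0,"ay":0,"az":0}
    - {"jaw":1,"tx":0.012,"ty":0.003,"tz":0.89,"ax":0,"ay":0,"az":0}
    - {"jaw":1,"tx":0.012,"ty":0.003,"tz":0.89,"ax":0,"ay":0,"az":0}
    - {"jaw":1,"tx":0.012,"ty":0.003,"tz":0.89,"ax":0,"ay":0,"az":0}
    - {"jaw":1,"tx":0.012,"ty":0.003,"tz":0.89,"ax":0,"ay":0,"az":0}

```text
time: 19.38
position: [0.5868, -0.3044, 0.0327]
eef_rot: [180.0, 0.1, 131.0]
force: [-1.1, 1.2, 5.7]
width: 0.0153
finger_force: 60.0
```

```bash
python3 -c "
from h import *
go(.587,-.304,.033,131.1);print(ctrl.state()['force'])"
```

```text
t 19.38 pos [ 0.5868 -0.3044  0.0327] rot [1.7996e+02 9.0000e-02 1.3100e+02] w 0.0153 shift [ 0.002   0.0041 -0.0034] turn [ 0.0005  0.001  -0.0011]
[-1.09378244  1.16804731  5.68788196]
```

Call:
servo_tool:
  series:
    - {"jaw":1,"tx":0,"ty":0,"tz":-0.2,"ax":0,"ay":0,"az":0}
    - {"jaw":1,"tx":0,"ty":0,"tz":-0.6,"ax":0,"ay":0,"az":0}
    - {"jaw":1,"tx":0,"ty":0,"tz":-1,"ax":0,"ay":0,"az":0}

```text
time: 19.75
position: [0.5856, -0.3038, 0.1331]
eef_rot: [-180.0, -0.0, 131.0]
force: [0.5, 0.3, -2.5]
width: 0.015
finger_force: 58.7
```

Call:
servo_tool:
  series:
    - {"jaw":1,"tx":0.4,"ty":0.1,"tz":-0.3,"ax":0,"ay":0,"az":0}
    - {"jaw":1,"tx":0.9,"ty":0.25,"tz":-0.4,"ax":0,"ay":0,"az":0}

```text
time: 20.0
position: [0.5463, -0.2204, 0.1744]
eef_rot: [179.9, 0.2, 130.9]
force: [1.2, 1.0, -2.0]
width: 0.0148
finger_force: 58.8
```

Call:
servo_tool:
  series:
    - {"jaw":1,"tx":0.3,"ty":0.1,"tz":0,"ax":0,"ay":0,"az":-0.1}
    - {"jaw":1,"tx":0.6,"ty":0.2,"tz":0,"ax":0,"ay":0,"az":-0.21}
    - {"jaw":1,"tx":0.9,"ty":0.25,"tz":0,"ax":0,"ay":0,"az":-0.32}
    - {"jaw":1,"tx":0.9,"ty":0.25,"tz":0,"ax":0,"ay":0,"az":-0.42}
    - {"jaw":1,"tx":0.9,"ty":0.25,"tz":0,"ax":0,"ay":0,"az":-0.52}
    - {"jaw":1,"tx":0.9,"ty":0.25,"tz":0,"ax":0,"ay":0,"az":-0.52}
    - {"jaw":1,"tx":0.9,"ty":0.25,"tz":0,"ax":0,"ay":0,"az":-0.52}

```text
time: 20.88
position: [0.5056, -0.1356, 0.1719]
eef_rot: [-180.0, 0.0, 177.6]
force: [0.2, 0.3, -2.4]
width: 0.015
finger_force: 58.9
```

```bash
python3 - <<'E'
from h import *
k=cal("wrist"); w=ctrl.get_image("wrist"); cv2.imwrite("pics/w11.png",w[:,:,::-1]); np.save("k11.npy",k,allow_pickle=True)
go(.4785,-.0806,.15,177.8); s=ctrl.state(); print(s["force"],s["joint_pos"].round(1)); p=s["position"]; z=p[2]-.0327
g=cv2.cvtColor(w,cv2.COLOR_RGB2GRAY)
for d in ctrl.masks_of("wrist","lid"): print("lid",round(d["score"],2),d["location"],d["region"].sum(),rect(k,d["region"],z+.02),"expected",p[:2])
E
```

```text
t 20.93 pos [ 0.5056 -0.1355  0.1717] rot [-179.99   -0.    177.65] w 0.0146 shift [0.2936 0.5373 0.2173] turn [-0.0001 -0.     -0.0017]
[ 0.52940424  0.28388753 -2.46205976] [  0.8  23.9  11.7 111.2  -6.6  45.6 103.7]
lid 0.6 [244.4, 272.7] 17703 (array([ 512.4, -138.9], dtype=float32), array([90.8, 74.7], dtype=float32), np.float32(145.6)) expected [ 0.50562876 -0.13549063]
```

```bash
python3 - <<'E'
from h import *
k=np.load("k11.npy",allow_pickle=True).item(); g=cv2.imread("pics/w11.png")
c=cv2.resize(g[100:400,75:475],None,fx=2,fy=2,interpolation=cv2.INTER_CUBIC)
cv2.imwrite("pics/c11.png",c)
p=np.array([.5056,-.1355]); R=np.array([[np.cos(np.radians(177.65)),np.sin(np.radians(177.65))]]); tx=R[0]; z=.1717-.0327+.02
for e in (36,38,40): print(e,proj(k,[*(p+tx*e/1000),z])[0].round(1))
for a in (-38,38): print(proj(k,[*(p+np.array([tx[1],-tx[0]])*a/1000),z])[0].round(1))
E
```

```text
36 [271.3 180.6]
38 [271.3 175.8]
40 [271.3 171. ]
[184.6 261.1]
[358.2 261. ]
```

View pics/c11.png

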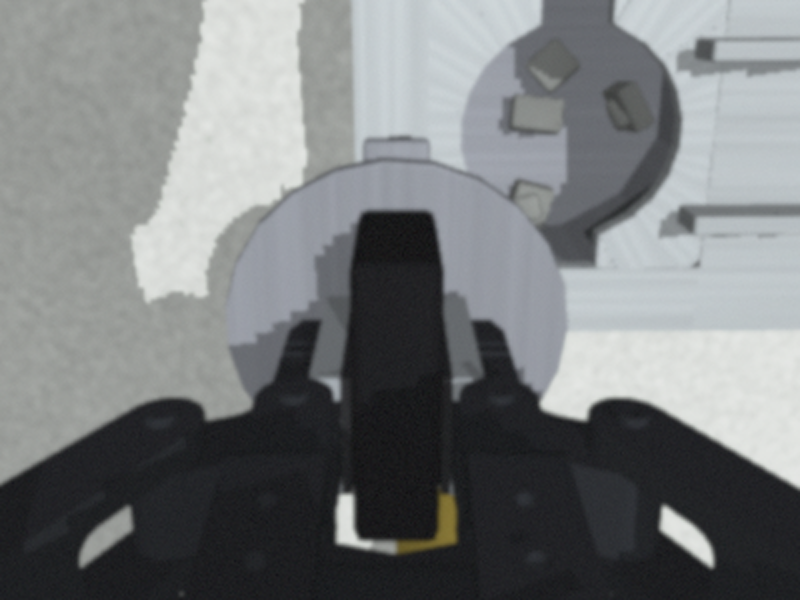

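The picture shows all four chips in the well, and the lid held squarely with a lug towards the top. Comparing lid and well positions within this one picture.

```bash
python3 - <<'E'
from h import *
from scipy.optimize import least_squares
k=np.load("k11.npy",allow_pickle=True).item()
px=lambda q:(np.array(q,float)+.5)/2-.5+[75,100]
# lid rim points and well rim points in crop c11
L=px([(229,305),(236,262),(265,213),(330,168),(398,158),(470,172),(520,205),(555,255),(567,310)])
W=px([(462,128),(470,85),(498,48),(680,128),(672,85),(645,48),(668,170)])
def fit(P,z,r):
    f=lambda v: np.hypot(*(back(k,P,z+v[2])[:,:2]*1000-v[:2]).T)-r
    q=back(k,P,z)[:,:2].mean(0)*1000
    out=[]
    for free in (0,1):
        s=least_squares(lambda v:f([v[0],v[1],v[2]*free/1000]),[*q,0]); out.append((s.x.round(1),np.abs(s.fun).max().round(2)))
    return out
print("lid",fit(L,.159,38)); print("well",fit(W,.09,33))
E
```

```text
lid [(array([ 506.8, -134.7,    0. ]), np.float64(1.07)), (array([ 507.4, -134.8,   -3.8]), np.float64(0.33))]
well [(array([478.7, -82.2,   0. ]), np.float64(1.07)), (array([478.7, -81.7,  -1.9]), np.float64(0.74))]
```

Call:
servo_tool:
  series:
    - {"jaw":1,"tx":0.15,"ty":0.3,"tz":0,"ax":0,"ay":0,"az":-0.001}
    - {"jaw":1,"tx":0.304,"ty":0.53,"tz":0.1,"ax":0,"ay":0,"az":-0.001}
    - {"jaw":1,"tx":0.304,"ty":0.53,"tz":0.25,"ax":0,"ay":0,"az":-0.001}
    - {"jaw":1,"tx":0.304,"ty":0.53,"tz":0.3,"ax":0,"ay":0,"az":-0.001}
    - {"jaw":1,"tx":0.304,"ty":0.53,"tz":0.3,"ax":0,"ay":0,"az":-0.001}

```text
time: 21.6
position: [0.4776, -0.0822, 0.1413]
eef_rot: [-180.0, -0.0, 177.8]
force: [0.4, 0.4, -2.9]
width: 0.0152
finger_force: 59.1
```

```bash
python3 - <<'E'
from h import *
go(.4774,-.0813,.125,177.8); print(ctrl.state()["force"])
E
```

```text
t 21.6 pos [ 0.4776 -0.0822  0.1413] rot [-1.7997e+02 -2.0000e-02  1.7780e+02] w 0.0152 shift [0.0023 0.0086 0.1631] turn [-0.0004 -0.0002  0.    ]
[ 0.35624805  0.42038598 -2.85714448]
```

Call:
servo_tool:
  series:
    - {"jaw":1,"tx":0.002,"ty":0.007,"tz":0.06,"ax":0,"ay":0,"az":0}
    - {"jaw":1,"tx":0.002,"ty":0.007,"tz":0.12,"ax":0,"ay":0,"az":0}
    - {"jaw":1,"tx":0.002,"ty":0.007,"tz":0.17,"ax":0,"ay":0,"az":0}
    - {"jaw":1,"tx":0.002,"ty":0.007,"tz":0.2,"ax":0,"ay":0,"az":0}
    - {"jaw":1,"tx":0.002,"ty":0.007,"tz":0.22,"ax":0,"ay":0,"az":0}
    - {"jaw":1,"tx":0.002,"ty":0.007,"tz":0.22,"ax":0,"ay":0,"az":0}

```text
time: 22.35
position: [0.4772, -0.0805, 0.1195]
eef_rot: [180.0, -0.0, 177.9]
force: [0.3, -0.3, -3.0]
width: 0.0149
finger_force: 59.1
```

The plug is entering with no contact force; lowering on.

Call:
servo_tool:
  series:
    - {"jaw":1,"tx":0,"ty":0,"tz":0.03,"ax":0,"ay":0,"az":0}
    - {"jaw":1,"tx":0,"ty":0,"tz":0.06,"ax":0,"ay":0,"az":0}
    - {"jaw":1,"tx":0,"ty":0,"tz":0.09,"ax":0,"ay":0,"az":0}
    - {"jaw":1,"tx":0,"ty":0,"tz":0.11,"ax":0,"ay":0,"az":0}
    - {"jaw":1,"tx":0,"ty":0,"tz":0.12,"ax":0,"ay":0,"az":0}
    - {"jaw":1,"tx":0,"ty":0,"tz":0.12,"ax":0,"ay":0,"az":0}

```text
time: 23.1
position: [0.4773, -0.0805, 0.1076]
eef_rot: [-180.0, 0.0, 177.9]
force: [-0.0, -0.4, -3.2]
width: 0.0152
finger_force: 59.3
```

Call:
servo_tool:
  series:
    - {"jaw":1,"tx":0,"ty":0,"tz":0.01,"ax":0,"ay":0,"az":0}
    - {"jaw":1,"tx":0,"ty":0,"tz":0.015,"ax":0,"ay":0,"az":0}
    - {"jaw":1,"tx":0,"ty":0,"tz":0.02,"ax":0,"ay":0,"az":0}
    - {"jaw":1,"tx":0,"ty":0,"tz":0.02,"ax":0,"ay":0,"az":0}

```text
time: 23.6
position: [0.4774, -0.0806, 0.1073]
eef_rot: [180.0, 0.0, 177.9]
force: [-8.1, 1.3, 22.2]
width: 0.0155
finger_force: 62.9
```

Seated (contact at the expected height). Easing the press, then turning clockwise 45°.

Call:
servo_tool:
  series:
    - {"jaw":1,"tx":0,"ty":0,"tz":-0.012,"ax":0,"ay":0,"az":0}
    - {"jaw":1,"tx":0,"ty":0,"tz":-0.012,"ax":0,"ay":0,"az":0}
    - {"jaw":1,"tx":0,"ty":0,"tz":-0.012,"ax":0,"ay":0,"az":0.03}
    - {"jaw":1,"tx":0,"ty":0,"tz":-0.012,"ax":0,"ay":0,"az":0.07}
    - {"jaw":1,"tx":0,"ty":0,"tz":-0.012,"ax":0,"ay":0,"az":0.11}
    - {"jaw":1,"tx":0,"ty":0,"tz":-0.012,"ax":0,"ay":0,"az":0.15}

```text
time: 24.35
position: [0.4783, -0.0806, 0.1074]
eef_rot: [180.0, 0.1, 164.3]
force: [0.4, -0.2, 5.5]
width: 0.0151
finger_force: 60.3
```

```bash
python3 - <<'E'
from h import *
go(.4774,-.0806,.1073,132.8); s=ctrl.state(); print(s["force"],s["torque"])
E
```

```text
t 24.35 pos [ 0.4783 -0.0806  0.1074] rot [1.7998e+02 1.2000e-01 1.6431e+02] w 0.0151 shift [ 0.0088 -0.0028  0.0007] turn [0.0006 0.0012 0.3501]
[ 0.41031456 -0.24480297  5.46442207] [0.04400954 0.18837461 0.18159029]
```

Turning freely with 5 N press; continuing to half-way.

Call:
servo_tool:
  series:
    - {"jaw":1,"tx":0,"ty":0,"tz":0,"ax":0,"ay":0,"az":0.04}
    - {"jaw":1,"tx":0,"ty":0,"tz":0,"ax":0,"ay":0,"az":0.09}
    - {"jaw":1,"tx":0,"ty":0,"tz":0,"ax":0,"ay":0,"az":0.14}
    - {"jaw":1,"tx":0,"ty":0,"tz":0,"ax":0,"ay":0,"az":0.19}
    - {"jaw":1,"tx":0,"ty":0,"tz":0,"ax":0,"ay":0,"az":0.24}
    - {"jaw":1,"tx":0,"ty":0,"tz":0,"ax":0,"ay":0,"az":0.29}
    - {"jaw":1,"tx":0,"ty":0,"tz":0,"ax":0,"ay":0,"az":0.33}
    - {"jaw":1,"tx":0,"ty":0,"tz":0,"ax":0,"ay":0,"az":0.348}
    - {"jaw":1,"tx":0,"ty":0,"tz":0,"ax":0,"ay":0,"az":0.348}
    - {"jaw":1,"tx":0,"ty":0,"tz":0,"ax":0,"ay":0,"az":0.348}

```text
time: 25.6
position: [0.4784, -0.0806, 0.1074]
eef_rot: [179.9, 0.1, 133.1]
force: [0.3, 0.4, 5.3]
width: 0.0152
finger_force: 60.3
```

```bash
python3 - <<'E'
from h import *
go(.4774,-.0806,.1073,132.8); s=ctrl.state(); print(s["force"],s["torque"],s["finger_force"])
k=cal("wrist"); w=ctrl.get_image("wrist"); cv2.imwrite("pics/w12.png",w[:,:,::-1]); g=cv2.cvtColor(w,cv2.COLOR_RGB2GRAY)
# bar top: dark strip direction in upper bar part; rows around bar
p=s["position"]
for a in (-47.2,132.8):
    d=np.array([np.cos(np.radians(a)),np.sin(np.radians(a))]); print(a,proj(k,[*(p[:2]+d*.053),.09])[0])
kt=cal("scene"); im=ctrl.get_image("scene"); cv2.imwrite("pics/s12.png",im[:,:,::-1])
for t in ("scraper","forceps","plain_lid","jar","beaker","dish"):
    for d in ctrl.masks_of("scene",t)[:1]: print(t,round(d["score"],2),d["location"])
E
```

```text
t 25.6 pos [ 0.4784 -0.0806  0.1074] rot [1.7991e+02 1.0000e-01 1.3307e+02] w 0.0152 shift [ 0.0072 -0.0076  0.0009] turn [0.001  0.0011 0.003 ]
[0.26767065 0.37565596 5.29471277] [-0.0560596   0.15280567 -0.04890415] 60.324636697769165
-47.2 [269.11070774 357.78737826]
132.8 [269.72792202 139.74313311]
scraper 0.78 [185.3, 314.8]
forceps 0.65 [196.5, 296.1]
plain_lid 0.69 [352.0, 151.1]
jar 0.88 [328.0, 301.3]
beaker 0.72 [271.9, 345.3]
dish 0.67 [238.4, 357.7]
```

```bash
python3 -c "
from h import *
print(ctrl.close_job())"
```

```text
the job is handed in; nothing more can be done
None
```

I handed the job in at about 26 s of the 72 s allowed. All four chips are in the well, and the scraper block stands back in the tray. The lid is seated flush and turned about 45° clockwise, well short of the catch and still gripped with a light 5 N press; the other things were not moved.

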